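Free the kick pedal and bury the beater

ROBOT

A 6-joint arm with a two-finger parallel gripper is mounted at the origin on the work surface. World frame = base frame: x ahead of the robot, y to its left, z up, the work surface at z = 0. Lengths are in mm, angles in rad, forces in N, time in s.
With the tool pointing down it reaches from about 325 to 900 mm from the base axis. Payload 6.1 kg.
Tool frame: the origin (TCP) lies at the very end of the fingers, on their centre line; the grasp point (between the pads) lies 19 mm behind it; z points along the fingers, y is the line along which they close (so a half turn about z gives the same grasp; the last joint's range is limited). The gripper opens to 87 mm and grips with 3 to 60 N. Pads are 19 mm wide; open, the fingers measure 117 mm over their backs; the gripper's body (75 mm by 190 mm) begins 51 mm behind the grasp point.
Start: joints at [-1.27, 0.22, 1.526, -0, 1.395, -0.126], TCP at [258.717, -568.93, 222.538] pointing down, gripper open.
Joint ranges: [-2.98, 2.98], [-0.91, 2.08], [0.09, 2.57], [-1.24, 4.39], [0.2, 2.65], [-2.68, 2.68]. Speed limits (rad/s): [2.57, 2.57, 3.01, 3.14, 3.14, 3.14].

INTERFACE

Orientations are given as a rotation vector (axis times angle).
In Python, from plant import env, eyes, recognise, outline_of gives the robot as it stands.
- The arm moves only by the tool drive_tool, never from a script. Its argument "steps" is a list of rows, each an object of numbers: "grip": the opening, from 0 (shut) to 1 (fully open); "tx", "ty", "tz": the shift along the tool's x, y, z in units of 0.4 m (1.0 is 0.4 m); "roll": the turn about the tool's z in units of 5 degrees (1.0 is 5 degrees). A call has 1 to 12 rows; each row shifts and turns the commanded pose from where the row before left it, along the tool's axes as they then stand; what a row does not reach is not made up. A row lasts 1/10 s, in which the tool goes at most 50 mm and 8.59 degrees, less where a joint would pass 70% of its speed; a pose out of reach is approached as far as the arm can. A call with a number of a shift or a turn outside -1 to 1 is refused whole. A call with a gripper value outside its range is refused whole. The fingers move at their own pace and stop on an object; "grip_force" is the grip in N (left out, the last holds). Time passes only in rows, so rows that do not move let the fingers close. It gives the time, the measured TCP pose, the force, the opening and the grip force at its end, in the units of the state.
- env.get_obs(): the state, without advancing time (a new reading comes with each control period).
- eyes.snapshot(name): name is "scene" or "top"; returns the picture (420x560x3 uint8, red, green, blue); there is no depth.
- eyes.get_calibration(name): a dict with "vfov" (degrees; the focal length in pixels is half the picture's height over the tangent of half this angle, whatever the lens; pixels are square), "cx", "cy" (the principal point, pixels), "dist" ([k1, k2, p1, p2, k3] as OpenCV has them; the pictures are not rectified), "view" (4x4, takes a point from world to camera coordinates). Camera axes: x right, y up, looking along -z (the intrinsics and any distortion apply to the point x, -y, -z); pixel columns grow to the right and rows downward; lengths in mm; the calibration is good to about 2 mm. A picture is of the moment at which its call begins. get_calibration takes no time and is no camera call.
- env.close_job(): hands the job in; it is judged then, once.
Trained networks look in the newest picture that a camera, given by its name, has taken for a name from the list of things; names that differ only in an ending like _2 or _b are one class to them, and where a whole thing is asked for, a point or a joint stands for the part that bears it (a point fixed in the world has none). Each returns a list of dicts, best first, with "conf" (0 to 1); they miss things now and then, are a little off and sometimes report something else, mostly with a low value. They report only what shows in the picture. A call takes as long as a camera call. They do not tell look-alikes from the thing itself.
- recognise(query, camera): "xyz" ([x, y, z] in mm, in the coordinates of the camera as it stood for that picture, good to about 4 mm: the middle of the surface that is visible of it).
- outline_of(query, camera): "mask" (420x560 bool, what is visible of it).
The state is a dict: "time_s": time; "q": joint angles; "qd": joint speeds; "joint_efforts": joint torques, N m; "eef_pos": TCP position; "orientation": TCP orientation; "wrist_force": force on the tool from outside, world axes, zero at the start; "wrist_torque": the same for the moment, N m; "finger_gap": finger opening in mm; "grasp_force": force on a finger pad.
Only numpy, scipy, OpenCV 4.12 (cv2) and the standard library are available. Lean on these libraries where they do the work, as an engineer would, in place of code of your own. Each camera call takes 0.05 s, during which the arm holds its last target. There are 200 camera calls.

TASK

A short red percussion tube has rolled under the kick pedal's footboard and jams it: draw the tube out, lay it on the table clear of the pedal and let it go. Then ease the footboard down on its black ribbed tread, slowly and without a thump, until the beater has sunk about 6 mm into the kick pad's mesh head, and finish holding it there for the trigger check: your program ends while the gripper is still pressing the footboard. Work the pedal only by its footboard - do not push on the beater or the pad - and leave the other things on the table where they are.

Things in the scene. Friction and masses are not known exactly. Their poses are not given: they have to be found in the camera images.
- pedal: Kick drum pedal clamped to its kick pad, fixed to the table as one unit. Origin on the table under the tread; +x runs from heel to pad, +y is the side with the coil spring, z up. Dark base plate 100 mm wide, top 8 mm above the table, x = -225 to +170 mm. Footboard's heel hinge at x = -150, z = 22 mm. Two aluminium uprights at x = +150, y = +-60 mm, 163 mm tall.
- tread (a point): Where to press: centre of the top of the black ribbed rubber tread (110 mm along the board, 72 across), 69 mm above the table at rest. Pressed 16 mm down, the beater touches the mesh. Push needed: 5 N to start, 8 N at the mesh, then 1.5 N more per mm of sinking (17 N at 6 mm). Beyond first touch each mm down here sinks the mesh about 6 mm.
- footboard (a joint): Angle of the aluminium footboard (85 mm wide, 8 mm thick, rising 15 degrees from heel to toe at rest) about its heel hinge, rad: 0 at rest, grows as it is pressed, 0.110 when the beater touches the mesh; with the tube beneath it stops short, at 0.04 to 0.09. It springs back up when released.
- beater (a joint): Beater swing on its axle, rad: 0 at rest (leaning back 25 degrees), grows forward to 0.646 at the mesh; turns about 6 times as far as the footboard.
- beater_head (a point): Centre of the dark felt beater head (54 mm across, 52 mm long) on a steel shaft, 150 mm from the axle. At rest it hangs 87 mm ahead (+x) of the tread centre, 286 mm above the table, and it swings away from the tread, towards the pad, when the footboard goes down. Do not push on it.
- mesh_head (a joint): How far the white mesh head of the kick pad is pushed in, m: 0 untouched, 0.006 wanted. Soft spring, about 0.25 N per mm at the beater.
- mesh_face (a point): Centre of the front face of the white mesh head (165 mm across, upright, in a black hoop), which faces the heel; 297 mm above the table, 207 mm ahead (+x) of the pedal's origin.
- tube: Red tube with black end caps, 40 mm diameter, 190 mm long, 50 to 100 g; origin at mid-length on its axis, which is its own y. Starts across the base plate under the tread (axis 28 mm high), parallel to the pedal's y within 0.1 rad, sticking out 70 to 95 mm beyond the footboard's edge on the pedal's -y side. It slides out lengthwise, 4 mm to spare. On the table its axis is 20 mm high; it can roll.
- practice_pad: Round practice pad, wood with blue-grey rubber, 200 mm across, 24 mm high, origin under its centre. Leave it alone.
- tambourine: Tambourine lying flat, 207 mm across, 46 mm high, origin under its centre. Leave it alone.
- metronome: Black electronic metronome standing upright, 35 x 85 x 105 mm high, origin under its centre. Leave it alone.
- shaker: Silver tube shaker standing upright, 52 mm diameter, 130 mm high, origin under its centre. Leave it alone.
- stick_a: Wooden drumstick lying on the table, 405 mm long along its x, 15 mm thick, origin at mid-length on its axis. Leave it alone.
- stick_b: A second drumstick like stick_a, lying beside it. Leave it alone.
- drum_key: Small steel T-shaped drum key lying flat, 50 x 40 mm, 13 mm high. Leave it alone.
- kick_pad: The kick pad's shell, tower and base, fixed to the pedal at its x = +207 to +330 mm, about 395 mm tall, base 220 mm wide; same origin and axes as pedal. Do not push on it.
There are look-alikes about, which are no part of the job. Of the things that look like the tube, the smaller one is meant.

How it is judged:
By the outcome, as a careful person would: the job done as asked, in the order asked, and still so for the second after the job is handed in, while the arm keeps its last pose, push and grip.
It also fails if it takes over 64 s, if anything falls off the work surface, if the arm or the gripper's body presses on something with over 40 N, if the wrist force passes 120 N, or if a joint passes its speed limit or range.

## Working session

There is one attempt and no reset: what is moved stays moved. The work goes in short steps, Python scripts to look and compute and a tool call to move; the robot and the scene stay as the last step left them, time stands still between calls to the robot, and variables do not carry over. Pictures are saved under pics/ and viewed, at most 10 in all, crops included, and the job is handed in when it is done.

Besides the shell and the picture viewer there is one more tool, called after "Call:" as a command line: name --argument value ..., lists and objects as JSON in quotes. drive_tool: Moves the arm, as the interface text tells. Its arguments: {"type":"object","properties":{"steps":{"type":"array"},"grip_force":{"type":"number"}},"required":["steps"]}

```bash
mkdir -p pics; ls; cat > h.py <<'E'
import numpy as np,cv2
from plant import env,eyes,recognise,outline_of
def cam(n):
    c=eyes.get_calibration(n); f=210/np.tan(np.radians(c['vfov'])/2)
    return np.array([[f,0,c['cx']],[0,f,c['cy']],[0,0,1]]),np.array(c['dist'],float),np.array(c['view'],float)
def toworld(p,n):
    V=cam(n)[2]; return (np.linalg.inv(V)@np.r_[p,1])[:3]
def plane(uv,z,n):
    K,d,V=cam(n); q=cv2.undistortPoints(np.array(uv,float).reshape(-1,1,2),K,d)[:,0]
    W=np.linalg.inv(V); D=np.c_[q[:,0],-q[:,1],-np.ones(len(q))]@W[:3,:3].T; o=W[:3,3]
    return o+D*((z-o[2])/D[:,2])[:,None]
def proj(P,n):
    K,d,V=cam(n); C=np.c_[np.atleast_2d(P),np.ones(len(np.atleast_2d(P)))]@V.T
    return cv2.projectPoints(C[:,:3]*[1,-1,-1],np.zeros(3),np.zeros(3),K,d)[0][:,0]
def save(n,f): cv2.imwrite('pics/'+f,eyes.snapshot(n)[:,:,::-1])
E
python3 - <<'E'
from h import *
save('scene','s1.png');save('top','t1.png')
for q in ['tube','tread','footboard','beater_head','mesh_face','pedal','kick_pad','stick_a','practice_pad','tambourine','metronome','shaker','drum_key']:
  for n in ['scene','top']:
    try: print(q,n,[(np.round(toworld(r['xyz'],n)).tolist(),round(r['conf'],2)) for r in recognise(q,n)])
    except Exception as e: print(q,n,e)
print(env.get_obs())
E
```

```text
pics
tube scene [([557.0, 16.0, 45.0], 0.97), ([229.0, -402.0, 54.0], 0.83)]
tube top [([235.0, -421.0, 51.0], 0.73)]
tread scene [([472.0, 38.0, 77.0], 0.97)]
tread top [([422.0, -577.0, 14.0], 0.67)]
footboard scene [([473.0, 39.0, 74.0], 0.55)]
footboard top [([458.0, 21.0, 69.0], 0.71)]
beater_head scene [([505.0, 113.0, 290.0], 0.88)]
beater_head top [([495.0, 121.0, 288.0], 0.75)]
mesh_face scene [([530.0, 229.0, 302.0], 0.67)]
mesh_face top [([527.0, 222.0, 292.0], 0.81)]
pedal scene [([511.0, 190.0, 90.0], 0.73), ([473.0, 37.0, 74.0], 0.71), ([618.0, -450.0, 53.0], 0.69)]
pedal top [([484.0, 182.0, 86.0], 0.97)]
kick_pad scene [([580.0, 252.0, 216.0], 0.57), ([430.0, -578.0, 17.0], 0.21)]
kick_pad top [([523.0, 246.0, 348.0], 0.82), ([422.0, -576.0, 13.0], 0.32)]
stick_a scene [([433.0, -579.0, 17.0], 0.88), ([411.0, -609.0, 14.0], 0.65), ([528.0, 229.0, 304.0], 0.49)]
stick_a top [([492.0, 123.0, 293.0], 0.68), ([421.0, -579.0, 13.0], 0.65), ([426.0, -609.0, 15.0], 0.56), ([606.0, -447.0, 47.0], 0.41)]
practice_pad scene [([321.0, 387.0, 24.0], 0.74)]
practice_pad top [([341
[... 594 characters left out ...]
q': array([-1.27006946e+00,  2.20419105e-01,  1.52650562e+00,  8.02271336e-06,
        1.39472522e+00, -1.26127741e-01]), 'qd': array([-9.10075230e-04,  1.22562514e-03,  5.00044820e-04, -1.45455668e-03,
        4.04077449e-04,  9.97527468e-05]), 'joint_efforts': array([-4.76777168e-04, -4.94556355e+01, -3.87704945e+01,  7.01903645e-02,
        4.70213802e-02, -4.21581831e-06]), 'eef_pos': array([ 258.73326458, -568.9085609 ,  222.52281491]), 'orientation': array([-3.07025619e+00, -6.65408472e-01, -4.51345782e-06]), 'wrist_force': array([-0.20853968,  0.17457987, -0.17284943]), 'wrist_torque': array([-0.03123559, -0.04798302, -0.00712442]), 'grasp_force': 0.0, 'finger_gap': 87.16739168046084}
```

View pics/s1.png

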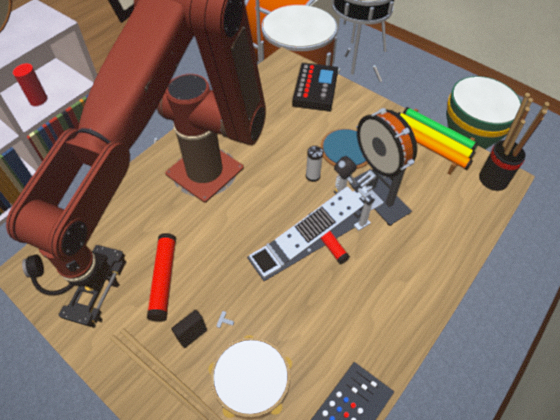

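View pics/t1.png

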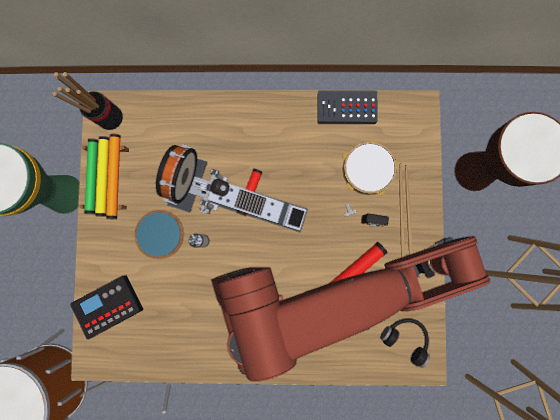

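The small red tube sticks out at the scene's (345,258) and the top's (257,172). The longer red tube at scene (162,277) is the look-alike. Next I'll measure the pedal's axis and the tube.

```bash
python3 - <<'E'
from h import *
from scipy.optimize import least_squares
im={n:eyes.snapshot(n) for n in ['scene','top']}
a=cv2.resize(im['scene'][165:290,235:415],None,fx=4,fy=4,interpolation=cv2.INTER_CUBIC)
b=cv2.resize(im['top'][155:240,180:320],None,fx=5,fy=5,interpolation=cv2.INTER_CUBIC)
cv2.imwrite('pics/c1.png',a[:,:,::-1]);cv2.imwrite('pics/c2.png',b[:,:,::-1])
for n in im:
  for q in ['tread','footboard','tube','pedal']:
    for r in outline_of(q,n):
      m=r['mask'].astype(np.uint8); ys,xs=np.nonzero(m)
      print(n,q,round(r['conf'],2),len(xs),np.round(cv2.minAreaRect(np.c_[xs,ys].astype(np.float32))[0],1),np.round(cv2.boxPoints(cv2.minAreaRect(np.c_[xs,ys].astype(np.float32)))).tolist())
  hsv=cv2.cvtColor(im[n],cv2.COLOR_RGB2HSV); red=((hsv[...,0]<6)|(hsv[...,0]>174))&(hsv[...,1]>200)&(hsv[...,2]>120)
  c,l,s,ce=cv2.connectedComponentsWithStats(red.astype(np.uint8))
  for i in range(1,c):
    if s[i,4]>60:
      ys,xs=np.nonzero(l==i); print(n,'red',s[i].tolist(),np.round(cv2.boxPoints(cv2.minAreaRect(np.c_[xs,ys].astype(np.float32))),1).tolist())
E
```

```text
scene tread 0.68 2513 [326.8 216.4] [[269.0, 243.0], [370.0, 169.0], [384.0, 190.0], [284.0, 263.0]]
scene footboard 0.62 2606 [327.1 216. ] [[269.0, 243.0], [370.0, 168.0], [385.0, 189.0], [284.0, 264.0]]
scene tube 0.85 455 [335.4 247.3] [[320.0, 237.0], [331.0, 229.0], [351.0, 257.0], [340.0, 265.0]]
scene tube 0.25 570 [354.  175.5] [[331.0, 167.0], [346.0, 152.0], [377.0, 184.0], [363.0, 198.0]]
scene pedal 0.58 9893 [348.2 211.1] [[242.0, 263.0], [378.0, 97.0], [454.0, 159.0], [319.0, 325.0]]
scene pedal 0.24 1472 [379.4 145.8] [[352.0, 127.0], [381.0, 112.0], [407.0, 165.0], [378.0, 179.0]]
scene red [14, 64, 18, 13, 162] [[11.800000190734863, 69.5999984741211], [28.600000381469727, 61.20000076293945], [33.0, 70.0], [16.200000762939453, 78.4000015258789]]
scene red [495, 159, 24, 10, 63] [[493.70001220703125, 164.6999969482422], [495.29998779296875, 158.8000030517578], [518.2999877929688, 165.10000610351562], [516.7000122070312, 170.89999389648438]]
scene red [322, 232, 24, 27, 281] [[321.0, 237.6999969482422], [329.8999938964844, 231.1999969482422], [345.20001220703125, 252.0
[... 415 characters left out ...]
361.2 264.4] [[335.0, 277.0], [378.0, 240.0], [388.0, 252.0], [344.0, 289.0]]
top tube 0.56 203 [249.1 191.9] [[237.0, 212.0], [253.0, 168.0], [261.0, 171.0], [245.0, 215.0]]
top tube 0.53 34 [349.9 211.5] [[345.0, 215.0], [347.0, 206.0], [355.0, 208.0], [353.0, 217.0]]
top pedal 0.68 5449 [227.6 201.1] [[144.0, 192.0], [174.0, 137.0], [311.0, 211.0], [281.0, 266.0]]
top red [247, 171, 14, 21, 133] [[246.10000610351562, 188.0], [252.8000030517578, 170.5], [260.70001220703125, 173.60000610351562], [254.0, 191.0]]
top red [333, 246, 51, 36, 463] [[332.5, 280.3999938964844], [375.79998779296875, 244.3000030517578], [384.1000061035156, 254.39999389648438], [340.8999938964844, 290.3999938964844]]
```

View pics/c1.png

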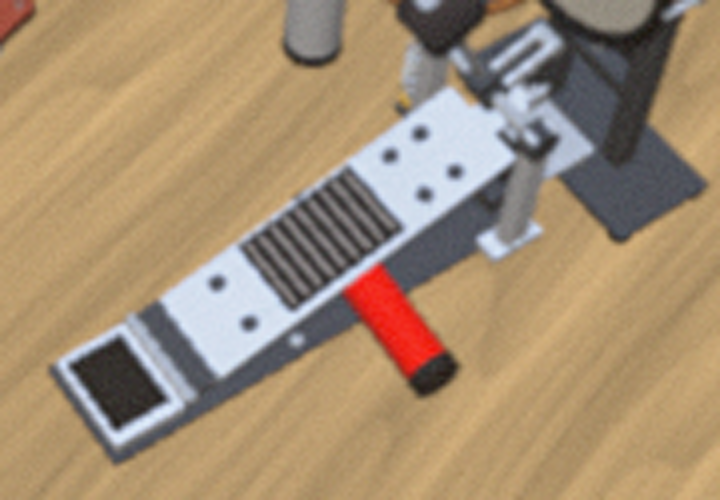

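View pics/c2.png

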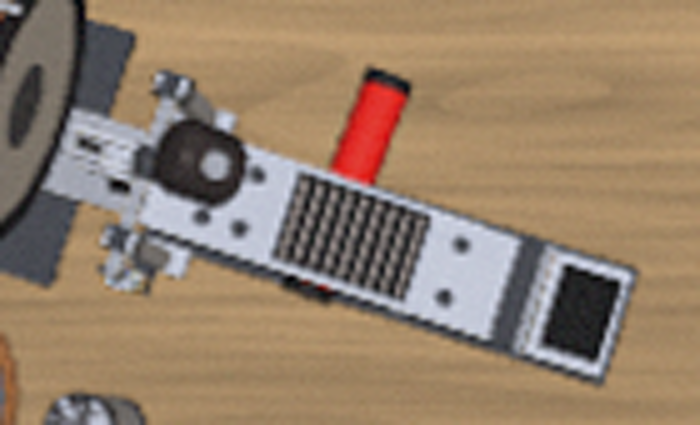

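```bash
cat > fit.py <<'E'
from h import *
from scipy.optimize import least_squares
c=np.cos(.2618)*55;s=np.sin(.2618)*55
T=np.array([[-c,36,69-s],[c,36,69+s],[c,-36,69+s],[-c,-36,69-s]])
S=np.array([[243,243],[348,168],[402,230],[297,308]])/4+[235,165]-.4
U=np.array([[428,212],[303,175],[277,257],[404,299]])/5+[180,155]-.4
U=U[[3,2,1,0]]
def W(p,P): 
  R=np.array([[np.cos(p[2]),-np.sin(p[2])],[np.sin(p[2]),np.cos(p[2])]]);return np.c_[P[:,:2]@R.T+p[:2],P[:,2]]
def res(p,w): 
  r=[]
  if 's' in w:r.append(proj(W(p,T),'scene')-S)
  if 't' in w:r.append(proj(W(p,T),'top')-U)
  return np.ravel(r)
for w in ['s','t','st']:
  o=least_squares(res,[465,33,1.25],args=(w,)); p=o.x; print(w,p,np.abs(o.fun).max())
A=plane(np.array([[365,277],[431,357],[435,374]])/4+[235,165]-.4,28,'scene')
B=plane(np.array([[353,183],[388,80],[389,72]])/5+[180,155]-.4,28,'top')
x=np.array([np.cos(p[2]),np.sin(p[2])]);y=np.array([-x[1],x[0]])
for Q in (A,B): print(Q.round(), 'pedal', ((Q[:,:2]-p[:2])@np.c_[x,y]).round(1))
E
python3 fit.py
```

```text
s [466.18139737  31.44109763   1.26641617] 1.165934488955429
t [467.13717185  23.32510309   1.29403158] 0.9617791237902793
st [466.89771073  27.73227834   1.27797373] 2.0553097298361536
[[501.  45.  28.]
 [584.  18.  28.]
 [595.   8.  28.]] pedal [[  26.6  -28. ]
 [  24.6 -114.7]
 [  17.8 -128.1]]
[[514.  28.  28.]
 [598.   1.  28.]
 [605.   0.  28.]] pedal [[  14.   -45.2]
 [  12.2 -133.3]
 [  13.3 -139.8]]
```

Call:
drive_tool --steps '[{"roll":1.694,"grip":1},{"roll":1.694,"grip":1},{"roll":1.694,"grip":1},{"roll":1.694,"grip":1},{"roll":1.694,"grip":1},{"tx":0.009,"ty":-0.05,"grip":1},{"tx":0.018,"ty":-0.1,"grip":1},{"tx":0.018,"ty":-0.1,"grip":1},{"tx":0.018,"ty":-0.1,"grip":1},{"tx":0.018,"ty":-0.1,"grip":1},{"tx":0.018,"ty":-0.1,"grip":1},{"tx":0.018,"ty":-0.1,"grip":1}]'

```text
validation failed for argument at $.st...
```

Call:
drive_tool --steps '[{"tx":0.018,"ty":-0.1},{"tx":0.018,"ty":-0.1},{"tx":0.018,"ty":-0.1},{"tx":0.018,"ty":-0.1},{"tx":0.018,"ty":-0.1},{"tx":0.018,"ty":-0.1},{"tx":0.018,"ty":-0.1},{"tx":0.018,"ty":-0.1},{"tx":0.018,"ty":-0.1},{"tx":0.012,"ty":-0.07},{"tx":0,"ty":0},{"tx":0}]'

```text
validation failed for argument at $.st...
```

Call:
drive_tool --steps '[{"grip":1,"tx":0,"ty":0,"tz":0,"roll":0.99},{"grip":1,"tx":0,"ty":0,"tz":0,"roll":0.99},{"grip":1,"tx":0,"ty":0,"tz":0,"roll":0.99},{"grip":1,"tx":0,"ty":0,"tz":0,"roll":0.99},{"grip":1,"tx":0,"ty":0,"tz":0,"roll":0.99},{"grip":1,"tx":0,"ty":0,"tz":0,"roll":0.99},{"grip":1,"tx":0,"ty":0,"tz":0,"roll":0.99},{"grip":1,"tx":0,"ty":0,"tz":0,"roll":0.99},{"grip":1,"tx":0,"ty":0,"tz":0,"roll":0.54},{"grip":1,"tx":0.009,"ty":-0.05,"tz":0,"roll":0},{"grip":1,"tx":0.018,"ty":-0.1,"tz":0,"roll":0},{"grip":1,"tx":0.018,"ty":-0.1,"tz":0,"roll":0}]'

```text
time_s: 3.1
eef_pos: [306.5, -478.6, 222.3]
orientation: [-3.103, 0.49, -0.0]
wrist_force: [-0.2, -0.3, -0.6]
finger_gap: 87.1
grasp_force: 0.0
```

Call:
drive_tool --steps '[{"grip":1,"tx":0.02,"ty":-0.115,"tz":0,"roll":0},{"grip":1,"tx":0.02,"ty":-0.115,"tz":0,"roll":0},{"grip":1,"tx":0.02,"ty":-0.115,"tz":0,"roll":0},{"grip":1,"tx":0.02,"ty":-0.115,"tz":0,"roll":0},{"grip":1,"tx":0.02,"ty":-0.115,"tz":0,"roll":0},{"grip":1,"tx":0.02,"ty":-0.115,"tz":0,"roll":0},{"grip":1,"tx":0.02,"ty":-0.115,"tz":0,"roll":0},{"grip":1,"tx":0.02,"ty":-0.115,"tz":0,"roll":0},{"grip":1,"tx":0.02,"ty":-0.115,"tz":0,"roll":0},{"grip":1,"tx":0.02,"ty":-0.115,"tz":0,"roll":0},{"grip":1,"tx":0.02,"ty":-0.115,"tz":0,"roll":0},{"grip":1,"tx":0.025,"ty":-0.11,"tz":0,"roll":0}]'

```text
time_s: 4.3
eef_pos: [569.0, 16.3, 222.8]
orientation: [-3.104, 0.487, -0.001]
wrist_force: [1.5, -1.0, -0.1]
finger_gap: 86.9
grasp_force: 0.0
```

Call:
drive_tool --steps '[{"grip":1,"tx":0,"ty":0,"tz":0.06,"roll":0},{"grip":1,"tx":0,"ty":0,"tz":0.1,"roll":0},{"grip":1,"tx":0,"ty":0,"tz":0.09,"roll":0},{"grip":1,"tx":0,"ty":0,"tz":0.04,"roll":0},{"grip":1,"tx":0,"ty":0,"tz":0,"roll":0}]'

```text
time_s: 4.8
eef_pos: [566.2, 14.4, 103.8]
orientation: [3.103, -0.487, -0.009]
wrist_force: [-0.5, 0.6, 0.3]
finger_gap: 87.0
grasp_force: 0.0
```

```bash
python3 - <<'E'
from h import *
im={n:eyes.snapshot(n) for n in ['scene','top']}
o=env.get_obs(); P=o['eef_pos']; print(P,o['time_s'])
for n,(a,b,c,d) in {'scene':(165,290,270,420),'top':(130,240,180,320)}.items():
  k=im[n][a:b,c:d]; k=cv2.resize(k,None,fx=5,fy=5,interpolation=cv2.INTER_CUBIC)
  u=proj([P,[P[0],P[1],28]],n); print(n,u)
  for q in u: cv2.circle(k,tuple(int(v) for v in (q-[c,a]+.5)*5),4,(0,255,0),-1)
  cv2.imwrite(f'pics/d_{n}.png',k[:,:,::-1])
E
```

```text
[569.23176314  14.00136551 107.85188327] 4.9
scene [[340.62054328 238.77561823]
 [337.7292176  252.18567638]]
top [[252.18676084 174.09157678]
 [253.86446068 177.65795496]]
```

View pics/d_scene.png

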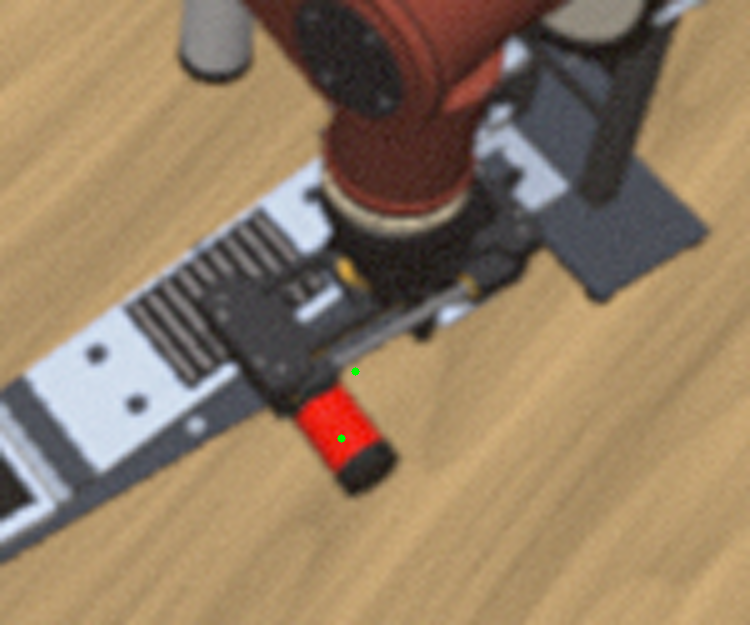

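The projected TCP dot lies on the tube's midline at crop (341,438), with about 30 mm of tube left beyond it, so I'll go down and grip there.

Call:
drive_tool --steps '[{"grip":1,"tx":0,"ty":0,"tz":0.03,"roll":0},{"grip":1,"tx":0,"ty":0,"tz":0.06,"roll":0},{"grip":1,"tx":0,"ty":0,"tz":0.06,"roll":0},{"grip":1,"tx":0,"ty":0,"tz":0.04,"roll":0},{"grip":1,"tx":0,"ty":0,"tz":0.025,"roll":0},{"grip":1,"tx":0,"ty":0,"tz":0.02,"roll":0},{"grip":1,"tx":0,"ty":0,"tz":0,"roll":0}]'

```text
time_s: 5.6
eef_pos: [568.1, 14.2, 12.0]
orientation: [3.104, -0.487, -0.001]
wrist_force: [0.2, -0.5, -0.7]
finger_gap: 87.1
grasp_force: 0.0
```

Call:
drive_tool --steps '[{"grip":0.6,"tx":0,"ty":0,"tz":0,"roll":0},{"grip":0.5,"tx":0,"ty":0,"tz":0,"roll":0},{"grip":0.5,"tx":0,"ty":0,"tz":0,"roll":0}]' --grip_force 10

```text
time_s: 5.9
eef_pos: [569.1, 14.2, 13.4]
orientation: [-3.104, 0.487, -0.003]
wrist_force: [-0.5, 0.2, -0.5]
finger_gap: 70.6
grasp_force: 0.0
```

Call:
drive_tool --steps '[{"grip":0.4,"tx":0,"ty":0,"tz":0,"roll":0},{"grip":0.4,"tx":0,"ty":0,"tz":0,"roll":0},{"grip":0.4,"tx":0,"ty":0,"tz":0,"roll":0},{"grip":0.4,"tx":0,"ty":0,"tz":0,"roll":0}]' --grip_force 10

```text
time_s: 6.3
eef_pos: [568.3, 14.2, 12.6]
orientation: [-3.104, 0.487, 0.0]
wrist_force: [-0.7, 0.5, -0.6]
finger_gap: 40.2
grasp_force: 10.2
```

Call:
drive_tool --steps '[{"grip":0.3,"tx":0,"ty":0,"tz":0,"roll":0},{"grip":0.3,"tx":0,"ty":0,"tz":0,"roll":0},{"grip":0.3,"tx":0,"ty":0,"tz":0,"roll":0},{"grip":0.3,"tx":0,"ty":0,"tz":0,"roll":0},{"grip":0.3,"tx":0,"ty":0,"tz":0,"roll":0}]' --grip_force 25

```text
time_s: 6.8
eef_pos: [568.4, 14.3, 12.5]
orientation: [-3.104, 0.487, -0.0]
wrist_force: [-1.1, 0.0, -0.4]
finger_gap: 39.4
grasp_force: 24.7
```

Call:
drive_tool --steps '[{"grip":0.3,"tx":0.015,"ty":0,"tz":0,"roll":0},{"grip":0.3,"tx":0.025,"ty":0,"tz":0,"roll":0},{"grip":0.3,"tx":0.025,"ty":0,"tz":0,"roll":0}]'

```text
time_s: 7.1
eef_pos: [594.1, 5.9, 12.6]
orientation: [3.104, -0.487, 0.001]
wrist_force: [-0.2, -0.2, -0.9]
finger_gap: 39.6
grasp_force: 24.7
```

Call:
drive_tool --steps '[{"grip":0.3,"tx":0.03,"ty":0,"tz":0,"roll":0},{"grip":0.3,"tx":0.035,"ty":0,"tz":0,"roll":0},{"grip":0.3,"tx":0.035,"ty":0,"tz":0,"roll":0},{"grip":0.3,"tx":0.035,"ty":0,"tz":0,"roll":0},{"grip":0.3,"tx":0.035,"ty":0,"tz":0,"roll":0},{"grip":0.3,"tx":0.035,"ty":0,"tz":0,"roll":0},{"grip":0.3,"tx":0.035,"ty":0,"tz":0,"roll":0},{"grip":0.3,"tx":0.035,"ty":0,"tz":0,"roll":0},{"grip":0.3,"tx":0.035,"ty":0,"tz":0,"roll":0},{"grip":0.3,"tx":0.035,"ty":0,"tz":0,"roll":0},{"grip":0.3,"tx":0.03,"ty":0,"tz":0,"roll":0},{"grip":0.3,"tx":0.02,"ty":0,"tz":0,"roll":0}]'

```text
time_s: 8.3
eef_pos: [744.8, -42.9, 12.2]
orientation: [3.103, -0.488, 0.001]
wrist_force: [0.1, -0.1, -0.8]
finger_gap: 39.4
grasp_force: 24.7
```

Call:
drive_tool --steps '[{"grip":0.3,"tx":0,"ty":0,"tz":0,"roll":0},{"grip":0.3,"tx":0,"ty":0,"tz":0.008,"roll":0},{"grip":0.3,"tx":0,"ty":0,"tz":0.008,"roll":0},{"grip":0.3,"tx":0,"ty":0,"tz":0.002,"roll":0},{"grip":0.3,"tx":0,"ty":0,"tz":0,"roll":0}]'

```text
time_s: 8.8
eef_pos: [742.9, -41.9, 5.0]
orientation: [-3.104, 0.487, 0.001]
wrist_force: [0.2, 0.1, -0.1]
finger_gap: 39.3
grasp_force: 24.7
```

```bash
python3 - <<'E'
from h import *
o=env.get_obs(); print(o['eef_pos'],o['wrist_force'])
for n in ['scene','top']:
  i=eyes.snapshot(n)
  if n=='scene': cv2.imwrite('pics/e1.png',cv2.resize(i[165:325,270:450],None,fx=4,fy=4,interpolation=cv2.INTER_CUBIC)[:,:,::-1])
E
```

```text
[742.94346554 -41.87659913   5.0291071 ] [ 0.16221238  0.11230381 -0.12794055]
```

View pics/e1.png

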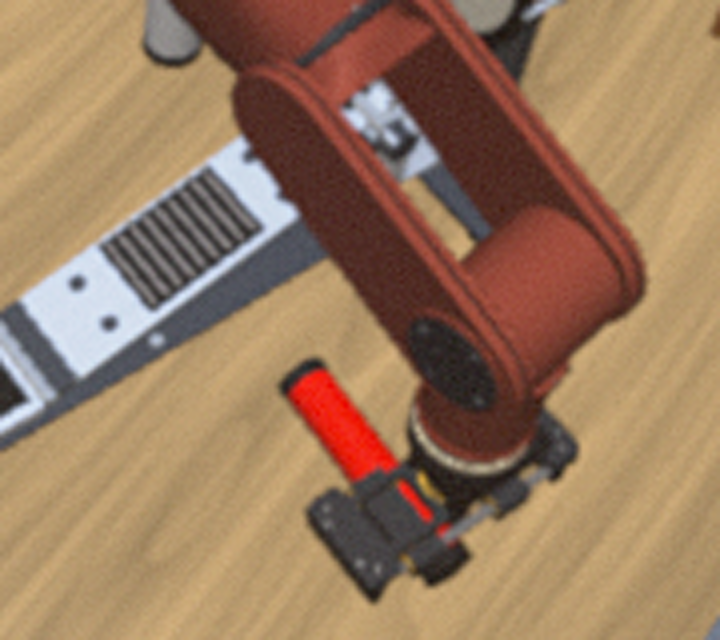

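The tube is out, with its near cap at crop (300,378), well clear of the base plate. I'll settle it on the table and release it gently.

Call:
drive_tool --steps '[{"grip":0.3,"tx":0,"ty":0,"tz":0.002,"roll":0},{"grip":0.3,"tx":0,"ty":0,"tz":0,"roll":0}]'

```text
time_s: 9.1
eef_pos: [743.6, -42.1, 4.7]
orientation: [-3.103, 0.487, -0.001]
wrist_force: [1.3, 0.0, -0.1]
finger_gap: 39.5
grasp_force: 24.7
```

Call:
drive_tool --steps '[{"grip":0.4,"tx":0,"ty":0,"tz":0,"roll":0},{"grip":0.46,"tx":0,"ty":0,"tz":0,"roll":0},{"grip":0.48,"tx":0,"ty":0,"tz":0,"roll":0},{"grip":0.5,"tx":0,"ty":0,"tz":0,"roll":0},{"grip":0.55,"tx":0,"ty":0,"tz":0,"roll":0},{"grip":0.7,"tx":0,"ty":0,"tz":0,"roll":0},{"grip":0.85,"tx":0,"ty":0,"tz":0,"roll":0},{"grip":0.85,"tx":0,"ty":0,"tz":0,"roll":0}]' --grip_force 5

```text
time_s: 9.9
eef_pos: [743.5, -42.2, 4.5]
orientation: [-3.104, 0.487, 0.0]
wrist_force: [0.3, -0.2, -0.3]
finger_gap: 64.1
grasp_force: 0.0
```

Call:
drive_tool --steps '[{"grip":0.85,"tx":0,"ty":0,"tz":-0.03,"roll":0},{"grip":0.85,"tx":0,"ty":0,"tz":-0.06,"roll":0},{"grip":0.85,"tx":0,"ty":0,"tz":-0.1,"roll":0},{"grip":0.5,"tx":0,"ty":0,"tz":-0.1,"roll":0},{"grip":0,"tx":0,"ty":0,"tz":-0.06,"roll":0},{"grip":0,"tx":0,"ty":0,"tz":0,"roll":0}]'

```text
time_s: 10.5
eef_pos: [747.1, -42.7, 152.4]
orientation: [3.104, -0.487, 0.017]
wrist_force: [0.3, -0.0, 0.8]
finger_gap: 57.5
grasp_force: 0.0
```

```bash
python3 - <<'E'
from h import *
print(env.get_obs()['eef_pos'])
for n in ['scene','top']:
  eyes.snapshot(n)
  for q in ['tube','tread','beater_head','mesh_face']: print(q,n,[(np.round(toworld(r['xyz'],n)).tolist(),round(r['conf'],2)) for r in recognise(q,n)])
E
```

```text
[747.0682542  -42.65193929 152.41659278]
tube scene [([698.0, -36.0, 36.0], 0.77), ([230.0, -406.0, 52.0], 0.64), ([303.0, 325.0, 20.0], 0.18)]
tread scene [([470.0, 27.0, 72.0], 0.74)]
beater_head scene []
mesh_face scene [([534.0, 227.0, 239.0], 0.66), ([470.0, 28.0, 72.0], 0.43)]
tube top [([210.0, -384.0, 51.0], 0.97)]
tread top [([444.0, -53.0, 38.0], 0.73), ([317.0, 227.0, 128.0], 0.36)]
beater_head top [([506.0, 174.0, 156.0], 0.51)]
mesh_face top [([530.0, 223.0, 292.0], 0.9)]
```

```bash
python3 - <<'E'
from h import *
o=env.get_obs();print(o['q'],o['finger_gap'],o['time_s'])
E
```

```text
[-1.62394175e-01  5.59892490e-01  1.23701577e+00  1.47513020e-05
  1.34641719e+00  1.71986759e+00] 17.87323004399932 11.0
```

Call:
drive_tool --steps '[{"grip":0,"tx":0,"ty":0,"tz":0,"roll":-1},{"grip":0,"tx":0,"ty":0,"tz":0,"roll":-1},{"grip":0,"tx":0,"ty":0,"tz":0,"roll":-1},{"grip":0,"tx":0,"ty":0,"tz":0,"roll":-1},{"grip":0,"tx":0,"ty":0,"tz":0,"roll":-1},{"grip":0,"tx":0,"ty":0,"tz":0,"roll":-1},{"grip":0,"tx":0,"ty":0,"tz":0,"roll":-1},{"grip":0,"tx":0,"ty":0,"tz":0,"roll":-1},{"grip":0,"tx":0,"ty":0,"tz":0,"roll":-1}]' --grip_force 20

```text
time_s: 11.9
eef_pos: [743.4, -42.1, 144.1]
orientation: [-3.052, -0.743, 0.001]
wrist_force: [0.3, 0.5, -0.5]
finger_gap: 0.3
grasp_force: 0.0
```

Call:
drive_tool --steps '[{"grip":0,"tx":0,"ty":0,"tz":0,"roll":-1},{"grip":0,"tx":0,"ty":0,"tz":0,"roll":-1},{"grip":0,"tx":0,"ty":0,"tz":0,"roll":-1},{"grip":0,"tx":0,"ty":0,"tz":0,"roll":-1},{"grip":0,"tx":0,"ty":0,"tz":0,"roll":-1},{"grip":0,"tx":0,"ty":0,"tz":0,"roll":-1},{"grip":0,"tx":0,"ty":0,"tz":0,"roll":-1},{"grip":0,"tx":0,"ty":0,"tz":0,"roll":-1},{"grip":0,"tx":0,"ty":0,"tz":0,"roll":-1}]'

```text
time_s: 12.8
eef_pos: [743.4, -42.1, 144.1]
orientation: [-2.535, -1.854, 0.001]
wrist_force: [0.1, 0.2, 0.5]
finger_gap: 0.5
grasp_force: 0.0
```

Call:
drive_tool --steps '[{"grip":0,"tx":-0.006,"ty":-0.04,"tz":0,"roll":0},{"grip":0,"tx":-0.01,"ty":-0.08,"tz":0,"roll":0},{"grip":0,"tx":-0.01,"ty":-0.08,"tz":0,"roll":0},{"grip":0,"tx":-0.01,"ty":-0.08,"tz":0,"roll":0},{"grip":0,"tx":-0.01,"ty":-0.08,"tz":0,"roll":0},{"grip":0,"tx":-0.01,"ty":-0.08,"tz":0,"roll":0},{"grip":0,"tx":-0.01,"ty":-0.08,"tz":0,"roll":0},{"grip":0,"tx":-0.01,"ty":-0.08,"tz":0,"roll":0},{"grip":0,"tx":-0.005,"ty":-0.08,"tz":0,"roll":0},{"grip":0,"tx":-0.004,"ty":-0.04,"tz":0,"roll":0},{"grip":0,"tx":0,"ty":0,"tz":0,"roll":0}]'

```text
time_s: 13.9
eef_pos: [457.2, 14.3, 144.3]
orientation: [-2.538, -1.85, 0.001]
wrist_force: [-0.3, 0.2, -0.0]
finger_gap: 0.4
grasp_force: 0.0
```

```bash
python3 - <<'E'
from h import *
im={n:eyes.snapshot(n) for n in ['scene','top']}
o=env.get_obs(); P=o['eef_pos']; print(P,o['finger_gap'],o['time_s'])
i=im['scene']
for q in proj([P,[P[0],P[1],66]],'scene'): print(q,'crop',(q-[270,130]+.5)*4)
cv2.imwrite('pics/f1.png',cv2.resize(i[130:275,255:435],None,fx=4,fy=4,interpolation=cv2.INTER_CUBIC)[:,:,::-1])
print([(np.round(toworld(r['xyz'],'scene')).tolist(),round(r['conf'],2)) for r in recognise('tube','scene')])
E
```

```text
[459.61514937  13.65418575 145.02736734] 0.5811808105300155 14.0
[311.51427115 212.42517777] crop [168.0570846  331.70071108]
[310.03826952 226.88264341] crop [162.15307807 389.53057365]
[([695.0, -31.0, 41.0], 0.92), ([230.0, -399.0, 52.0], 0.91), ([579.0, 255.0, 217.0], 0.59)]
```

View pics/f1.png

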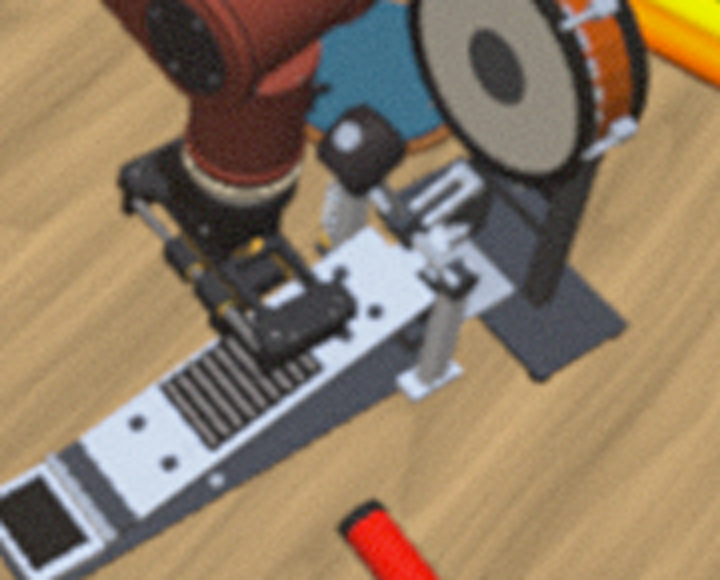

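Call:
drive_tool --steps '[{"grip":0,"tx":0,"ty":0,"tz":0.03,"roll":0},{"grip":0,"tx":0,"ty":0,"tz":0.05,"roll":0},{"grip":0,"tx":0,"ty":0,"tz":0.04,"roll":0},{"grip":0,"tx":0,"ty":0,"tz":0.02,"roll":0},{"grip":0,"tx":0,"ty":0,"tz":0.01,"roll":0},{"grip":0,"tx":0,"ty":0,"tz":0,"roll":0}]'

```text
time_s: 14.65
eef_pos: [458.8, 13.7, 83.9]
orientation: [-2.539, -1.849, 0.001]
wrist_force: [0.3, -0.3, -0.1]
finger_gap: 0.4
grasp_force: 0.0
```

Call:
drive_tool --steps '[{"grip":0,"tx":0,"ty":0,"tz":0.005,"roll":0},{"grip":0,"tx":0,"ty":0,"tz":0.005,"roll":0},{"grip":0,"tx":0,"ty":0,"tz":0.005,"roll":0},{"grip":0,"tx":0,"ty":0,"tz":0.005,"roll":0},{"grip":0,"tx":0,"ty":0,"tz":0.005,"roll":0}]'

```text
time_s: 15.15
eef_pos: [459.0, 13.7, 74.6]
orientation: [2.539, 1.85, 0.0]
wrist_force: [-0.6, 0.3, -0.3]
finger_gap: 0.6
grasp_force: 0.0
```

Call:
drive_tool --steps '[{"grip":0,"tx":0,"ty":0,"tz":0.002,"roll":0},{"grip":0,"tx":0,"ty":0,"tz":0.002,"roll":0},{"grip":0,"tx":0,"ty":0,"tz":0.002,"roll":0},{"grip":0,"tx":0,"ty":0,"tz":0.002,"roll":0}]'

```text
time_s: 15.55
eef_pos: [459.0, 13.8, 71.3]
orientation: [2.539, 1.85, 0.0]
wrist_force: [-0.4, -0.7, 0.5]
finger_gap: 0.3
grasp_force: 0.0
```

Call:
drive_tool --steps '[{"grip":0,"tx":0,"ty":0,"tz":0.002,"roll":0},{"grip":0,"tx":0,"ty":0,"tz":0.002,"roll":0},{"grip":0,"tx":0,"ty":0,"tz":0.002,"roll":0},{"grip":0,"tx":0,"ty":0,"tz":0.002,"roll":0}]'

```text
time_s: 15.95
eef_pos: [458.9, 13.8, 68.1]
orientation: [-2.539, -1.85, -0.0]
wrist_force: [0.0, -0.2, 0.2]
finger_gap: 0.2
grasp_force: 0.0
```

Call:
drive_tool --steps '[{"grip":0,"tx":0,"ty":0,"tz":0.0015,"roll":0},{"grip":0,"tx":0,"ty":0,"tz":0.0015,"roll":0},{"grip":0,"tx":0,"ty":0,"tz":0.0015,"roll":0},{"grip":0,"tx":0,"ty":0,"tz":0.0015,"roll":0}]'

```text
time_s: 16.35
eef_pos: [459.2, 14.0, 66.4]
orientation: [-2.539, -1.85, -0.001]
wrist_force: [-2.0, 1.6, 5.3]
finger_gap: 0.5
grasp_force: 2.9
```

Call:
drive_tool --steps '[{"grip":0,"tx":0,"ty":0,"tz":0.0015,"roll":0},{"grip":0,"tx":0,"ty":0,"tz":0.0015,"roll":0},{"grip":0,"tx":0,"ty":0,"tz":0.0015,"roll":0},{"grip":0,"tx":0,"ty":0,"tz":0.0015,"roll":0}]'

```text
time_s: 16.75
eef_pos: [459.4, 14.4, 64.1]
orientation: [-2.539, -1.85, -0.002]
wrist_force: [-1.2, 3.3, 6.2]
finger_gap: 0.4
grasp_force: 3.0
```

Call:
drive_tool --steps '[{"grip":0,"tx":0,"ty":0,"tz":0.0015,"roll":0},{"grip":0,"tx":0,"ty":0,"tz":0.0015,"roll":0},{"grip":0,"tx":0,"ty":0,"tz":0.0015,"roll":0},{"grip":0,"tx":0,"ty":0,"tz":0.0015,"roll":0},{"grip":0,"tx":0,"ty":0,"tz":0.0015,"roll":0},{"grip":0,"tx":0,"ty":0,"tz":0.0015,"roll":0},{"grip":0,"tx":0,"ty":0,"tz":0.0015,"roll":0},{"grip":0,"tx":0,"ty":0,"tz":0.0015,"roll":0},{"grip":0,"tx":0,"ty":0,"tz":0.0015,"roll":0},{"grip":0,"tx":0,"ty":0,"tz":0.0015,"roll":0}]'

```text
time_s: 17.75
eef_pos: [460.0, 14.6, 58.5]
orientation: [2.539, 1.85, 0.004]
wrist_force: [-0.7, 4.1, 7.9]
finger_gap: 0.2
grasp_force: 3.3
```

Call:
drive_tool --steps '[{"grip":0,"tx":0,"ty":0,"tz":0.001,"roll":0},{"grip":0,"tx":0,"ty":0,"tz":0.001,"roll":0},{"grip":0,"tx":0,"ty":0,"tz":0.001,"roll":0},{"grip":0,"tx":0,"ty":0,"tz":0.001,"roll":0},{"grip":0,"tx":0,"ty":0,"tz":0.001,"roll":0},{"grip":0,"tx":0,"ty":0,"tz":0.001,"roll":0},{"grip":0,"tx":0,"ty":0,"tz":0.001,"roll":0},{"grip":0,"tx":0,"ty":0,"tz":0.001,"roll":0},{"grip":0,"tx":0,"ty":0,"tz":0,"roll":0}]'

```text
time_s: 18.65
eef_pos: [460.2, 14.6, 55.4]
orientation: [2.539, 1.85, 0.005]
wrist_force: [-0.8, 4.5, 7.5]
finger_gap: 0.5
grasp_force: 3.5
```

Call:
drive_tool --steps '[{"grip":0,"tx":0,"ty":0,"tz":0.001,"roll":0},{"grip":0,"tx":0,"ty":0,"tz":0.001,"roll":0},{"grip":0,"tx":0,"ty":0,"tz":0.001,"roll":0},{"grip":0,"tx":0,"ty":0,"tz":0.001,"roll":0},{"grip":0,"tx":0,"ty":0,"tz":0,"roll":0},{"grip":0,"tx":0,"ty":0,"tz":0,"roll":0}]'

```text
time_s: 19.25
eef_pos: [460.3, 14.6, 53.9]
orientation: [2.539, 1.849, 0.005]
wrist_force: [-0.7, 4.7, 8.1]
finger_gap: 0.9
grasp_force: 3.6
```

Call:
drive_tool --steps '[{"grip":0,"tx":0,"ty":0,"tz":0.0005,"roll":0},{"grip":0,"tx":0,"ty":0,"tz":0.0005,"roll":0},{"grip":0,"tx":0,"ty":0,"tz":0.0005,"roll":0},{"grip":0,"tx":0,"ty":0,"tz":0,"roll":0},{"grip":0,"tx":0,"ty":0,"tz":0,"roll":0}]'

```text
time_s: 19.75
eef_pos: [460.4, 14.7, 53.3]
orientation: [2.539, 1.849, 0.005]
wrist_force: [-0.4, 5.9, 7.8]
finger_gap: 0.3
grasp_force: 3.6
```

Call:
drive_tool --steps '[{"grip":0,"tx":0,"ty":0,"tz":0.0005,"roll":0},{"grip":0,"tx":0,"ty":0,"tz":0.0005,"roll":0},{"grip":0,"tx":0,"ty":0,"tz":0,"roll":0},{"grip":0,"tx":0,"ty":0,"tz":0,"roll":0}]'

```text
time_s: 20.15
eef_pos: [460.4, 14.7, 52.9]
orientation: [2.539, 1.85, 0.005]
wrist_force: [-0.7, 4.9, 7.9]
finger_gap: 0.6
grasp_force: 3.6
```

Call:
drive_tool --steps '[{"grip":0,"tx":0,"ty":0,"tz":0.0005,"roll":0},{"grip":0,"tx":0,"ty":0,"tz":0.0005,"roll":0},{"grip":0,"tx":0,"ty":0,"tz":0,"roll":0},{"grip":0,"tx":0,"ty":0,"tz":0,"roll":0}]'

```text
time_s: 20.55
eef_pos: [460.4, 14.7, 52.5]
orientation: [2.539, 1.85, 0.005]
wrist_force: [-1.2, 5.2, 8.3]
finger_gap: 0.3
grasp_force: 3.7
```

Call:
drive_tool --steps '[{"grip":0,"tx":0,"ty":0,"tz":0.0005,"roll":0},{"grip":0,"tx":0,"ty":0,"tz":0.0005,"roll":0},{"grip":0,"tx":0,"ty":0,"tz":0,"roll":0},{"grip":0,"tx":0,"ty":0,"tz":0,"roll":0}]'

```text
time_s: 20.95
eef_pos: [460.4, 14.7, 52.1]
orientation: [2.539, 1.849, 0.005]
wrist_force: [-0.2, 4.4, 8.0]
finger_gap: 0.5
grasp_force: 3.7
```

Call:
drive_tool --steps '[{"grip":0,"tx":0,"ty":0,"tz":0.0005,"roll":0},{"grip":0,"tx":0,"ty":0,"tz":0.0005,"roll":0},{"grip":0,"tx":0,"ty":0,"tz":0,"roll":0},{"grip":0,"tx":0,"ty":0,"tz":0,"roll":0}]'

```text
time_s: 21.35
eef_pos: [460.4, 14.7, 51.7]
orientation: [2.539, 1.849, 0.005]
wrist_force: [-0.5, 4.6, 8.2]
finger_gap: 0.4
grasp_force: 3.7
```

Call:
drive_tool --steps '[{"grip":0,"tx":0,"ty":0,"tz":0.0005,"roll":0},{"grip":0,"tx":0,"ty":0,"tz":0.0005,"roll":0},{"grip":0,"tx":0,"ty":0,"tz":0,"roll":0},{"grip":0,"tx":0,"ty":0,"tz":0,"roll":0}]'

```text
time_s: 21.75
eef_pos: [460.5, 14.7, 51.3]
orientation: [2.539, 1.849, 0.005]
wrist_force: [0.5, 5.7, 8.9]
finger_gap: 0.4
grasp_force: 3.7
```

Call:
drive_tool --steps '[{"grip":0,"tx":0,"ty":0,"tz":0.0005,"roll":0},{"grip":0,"tx":0,"ty":0,"tz":0,"roll":0},{"grip":0,"tx":0,"ty":0,"tz":0,"roll":0}]'

```text
time_s: 22.05
eef_pos: [460.5, 14.7, 51.1]
orientation: [2.539, 1.849, 0.005]
wrist_force: [-0.7, 6.3, 8.5]
finger_gap: 0.5
grasp_force: 3.7
```

Call:
drive_tool --steps '[{"grip":0,"tx":0,"ty":0,"tz":0.0005,"roll":0},{"grip":0,"tx":0,"ty":0,"tz":0,"roll":0},{"grip":0,"tx":0,"ty":0,"tz":0,"roll":0}]'

```text
time_s: 22.35
eef_pos: [460.5, 14.7, 51.0]
orientation: [2.539, 1.849, 0.006]
wrist_force: [-0.3, 5.6, 8.5]
finger_gap: 0.5
grasp_force: 3.8
```

Call:
drive_tool --steps '[{"grip":0,"tx":0,"ty":0,"tz":0.0005,"roll":0},{"grip":0,"tx":0,"ty":0,"tz":0,"roll":0},{"grip":0,"tx":0,"ty":0,"tz":0,"roll":0}]'

```text
time_s: 22.65
eef_pos: [460.5, 14.8, 50.9]
orientation: [2.539, 1.849, 0.006]
wrist_force: [-1.1, 4.6, 8.9]
finger_gap: 0.5
grasp_force: 4.2
```

Call:
drive_tool --steps '[{"grip":0,"tx":0,"ty":0,"tz":0.0005,"roll":0},{"grip":0,"tx":0,"ty":0,"tz":0,"roll":0},{"grip":0,"tx":0,"ty":0,"tz":0,"roll":0}]'

```text
time_s: 22.95
eef_pos: [460.5, 14.8, 50.8]
orientation: [2.539, 1.849, 0.006]
wrist_force: [-0.5, 6.6, 10.2]
finger_gap: 0.1
grasp_force: 4.7
```

Call:
drive_tool --steps '[{"grip":0,"tx":0,"ty":0,"tz":0.0005,"roll":0},{"grip":0,"tx":0,"ty":0,"tz":0.0005,"roll":0},{"grip":0,"tx":0,"ty":0,"tz":0,"roll":0},{"grip":0,"tx":0,"ty":0,"tz":0,"roll":0}]'

```text
time_s: 23.35
eef_pos: [460.5, 14.8, 50.6]
orientation: [2.539, 1.849, 0.006]
wrist_force: [-2.5, 5.4, 13.0]
finger_gap: 0.5
grasp_force: 5.6
```

Call:
drive_tool --steps '[{"grip":0,"tx":0,"ty":0,"tz":0.0005,"roll":0},{"grip":0,"tx":0,"ty":0,"tz":0.0005,"roll":0},{"grip":0,"tx":0,"ty":0,"tz":0,"roll":0},{"grip":0,"tx":0,"ty":0,"tz":0,"roll":0}]'

```text
time_s: 23.75
eef_pos: [460.6, 14.9, 50.4]
orientation: [2.539, 1.85, 0.006]
wrist_force: [-3.2, 6.0, 14.0]
finger_gap: 0.7
grasp_force: 6.6
```

Call:
drive_tool --steps '[{"grip":0,"tx":0,"ty":0,"tz":0.0005,"roll":0},{"grip":0,"tx":0,"ty":0,"tz":0.0005,"roll":0},{"grip":0,"tx":0,"ty":0,"tz":0.0003,"roll":0},{"grip":0,"tx":0,"ty":0,"tz":0,"roll":0},{"grip":0,"tx":0,"ty":0,"tz":0,"roll":0},{"grip":0,"tx":0,"ty":0,"tz":0,"roll":0}]'

```text
time_s: 24.35
eef_pos: [460.6, 14.9, 50.1]
orientation: [2.539, 1.85, 0.006]
wrist_force: [-4.6, 5.7, 17.0]
finger_gap: 0.8
grasp_force: 8.0
```

```bash
python3 - <<'E'
from h import *
F=[];G=[];Z=[]
for k in range(16):
  i=eyes.snapshot('scene'); o=env.get_obs(); F.append(o['wrist_force']);G.append(o['grasp_force']);Z.append(o['eef_pos'])
print(np.mean(F,0),np.mean(G),np.mean(Z,0),Z[-1],o['time_s'])
print([(np.round(toworld(r['xyz'],'scene')).tolist(),round(r['conf'],2)) for r in recognise('tube','scene')])
cv2.imwrite('pics/g1.png',cv2.resize(i[100:280,255:455],None,fx=3.3,fy=3.3,interpolation=cv2.INTER_CUBIC)[:,:,::-1])
E
```

```text
[-3.83313055  6.13767313 16.79687923] 7.95957957163921 [460.59906307  14.89897529  50.12416633] [460.58297724  14.89436405  50.12700053] 25.15
[([227.0, -402.0, 53.0], 0.63), ([694.0, -30.0, 37.0], 0.55), ([409.0, -455.0, 104.0], 0.5)]
```

View pics/g1.png

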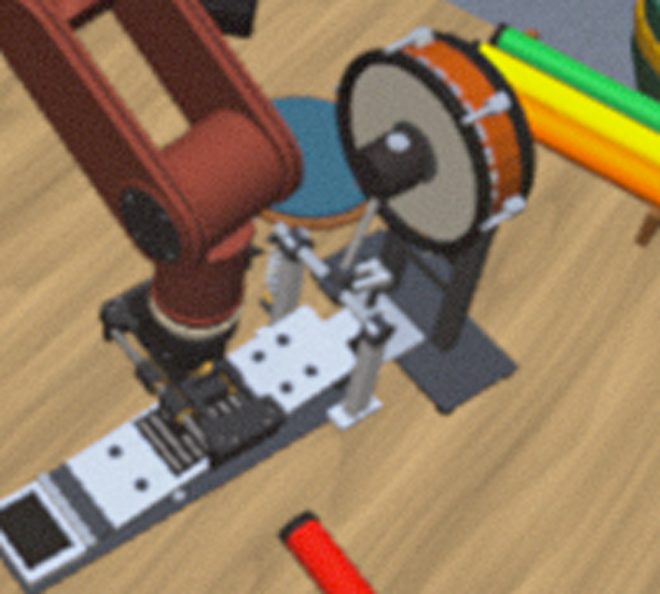

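The beater rests in the mesh at crop (395,160). The push is steady at 16.8 N, and the tube lies clear at crop (325,560), so I'll hand the job in.

```bash
python3 -c "
from plant import env
print(env.close_job())"
```

```text
the job is handed in; nothing more can be done
None
```

The job is handed in: the tube is out and lying on the table clear of the pedal, and the gripper is holding the footboard down on its tread at about 17 N. That push and about 0.9 mm of travel past first touch put the beater roughly 6 mm into the mesh; I inferred that depth, since nothing measured it directly.

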